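# Lock the bayonet lid on the tilted cork jar

## Task

Close the tilted cork jar: pick up its steel lid by the bar, set it into the collar so that both lugs drop through the gaps, press it in against the sprung seal without forcing the glass, and turn it clockwise about a quarter turn to the stop, so that it springs up into its notches and clicks locked. Let go of it, and leave the loose corks and the bottle stopper standing where they are.

Things in the scene. Friction and masses are not known exactly. Their poses are not given: they have to be found in the camera images.
- jar: the glass globe jar (150 mm across, full of corks), fixed on its foot; origin at the centre of its underside, z up, -x toward the side its mouth leans to. Its mouth leans 25 degrees forward from vertical; a steel collar, 103 mm across, 26 mm deep, is clamped round the neck, with a small clamp screw on its back, midway between its two gaps
- mouth: mouth of the jar: origin on the mouth's axis in the collar's top plane; z out along the axis, y level, x up the slope. Collar opening 76 mm across with two 20 mm gaps opposite each other, through the 12 mm wide rim; they lie along y, but the clamped collar may sit up to 17 degrees round either way (not given: see or feel). A ring seal inside has about 3 N preload and 1 N/mm
- lid_grip (a point): steel lid with a wooden bar handle across it; point on its axis inside the bar, 42 mm above the underside, 14 mm below the bar's top. x along the bar, z up out of the lid. Bar 56 x 13 mm, 32 mm high (24 to 56 mm); disc 103 mm across from 19 to 25 mm; plug below 69 mm across, tapering to 56; two lugs 10 mm wide on the plug under the bar's ends, 5.5 to 10.5 mm up, reaching 86 mm across
- lid: the same lid, origin at the centre of its underside, axes as above, about 0.2 kg. Lid underside along the mouth's z: -5.5 mm when the lugs ride on the collar's rim, -10.5 dropped into the gaps and touching the seal, -16.5 or lower (at -19 the disc meets the rim) to turn under the rim, -13.5 sprung up into the notches. Locks 68 to 82 degrees clockwise of the gaps, seen from outside; stop at 82
- cork_a: wine cork standing on end behind the work, 23 mm across, 44 mm high, origin under it; leave it alone
- cork_b: wine cork standing on end at the right, 23 mm across, 44 mm high, origin under it; leave it alone
- bottle_stopper: bottle stopper with a ball grip, 25 mm across, 49 mm high, origin under it; leave it alone
Mind the look-alikes: they are no part of the job. Of the things shaped like the lid, the bare steel one is meant. What is shaped like the jar but orange is not meant.

How it is judged (in metres and radians):
At the end, for the whole second after the job is handed in: The released lid rests in the collar, square to the mouth and on its axis (within 0.07 rad), turned more than 0.85 rad from level, and sprung up into the notches: lid_grip 27 to 30 mm out from the collar plane (short of the notches it sits at 25.5 mm, unturned at 31.5 mm) (z of lid_grip in the frame of mouth between 0.027 and 0.03 m and angle between the z axis of lid_grip and the z axis of mouth, either way round below 0.07 rad and angle between the x axis of lid_grip and the y axis of mouth, either way round above 0.85 rad and distance between lid_grip and mouth below 0.031 m and linear speed of lid below 0.01 m/s); the robot touches nothing.
It fails at once if the lid is pressed on the jar with more than 150 N (contact force between lid and jar above 150 N).
It fails at once if a cork or the bottle stopper beside the work is pushed more than 30 mm or knocked over (distance of any of cork_a, cork_b, bottle_stopper from where it was at the start of the episode above 0.03 m or angle between any of cork_a, cork_b, bottle_stopper's own z axis and vertical above 0.5 rad).
It also fails if it takes over 58 s, if anything falls off the work surface, if the arm or the gripper's body presses on something with over 40 N, if the wrist force passes 120 N, or if a joint passes its speed limit or range.

## Robot

A 6-joint arm with a two-finger parallel gripper is mounted at the origin on a cart in front of the work surface, level with it; the furniture and walls round the work are solid. World frame = base frame: x ahead of the robot, y to its left, z up, the work surface at z = 0. Lengths are in mm, angles in rad, forces in N, time in s.
With the tool pointing down it reaches from about 400 to 825 mm from the base axis. Payload 7 kg.
Tool frame: the origin (TCP) lies at the very end of the fingers, on their centre line; the grasp point (between the pads) lies 19 mm behind it; z points along the fingers, y is the direction in which the jaws open and shut (so a half turn about z gives the same grasp; the last joint's range is limited). The gripper opens to 88 mm and grips with 3 to 60 N. Pads are 19 mm wide; open, the fingers measure 130 mm over their backs; the gripper's body (78 mm by 193 mm) begins 47 mm behind the grasp point.
Start: joints at [-0.863, 0.359, 0.012, 0, -1.224, -0.288], TCP at [275.087, -616.378, 226.561] pointing down, gripper open.
Joint ranges: [-3.07, 3.07], [-1.43, 2.12], [-1.02, 1.25], [-3.03, 1.67], [-3.05, -0], [-3.03, 3.03]. Speed limits (rad/s): [2.39, 2.39, 3.01, 3.14, 3.14, 3.14].

## Interface

Orientations are given as a unit quaternion [x, y, z, w].
In Python, from plant import bot gives the robot as it stands. Calls block until the motion is done:
- bot.move_ptp(position, orientation): joint-space move of the TCP to a pose.
- bot.line_to(position, velocity=150, ori=None): straight line of the TCP; ori=None keeps the orientation; velocity is the mean speed in mm/s.
- bot.move_joints(angles): joint-space move.
- bot.move_gripper(opening, force=None): finger opening in mm; force is the grip in N (None keeps the last); returns when the fingers have stopped.
- bot.pause(seconds).
- bot.solve_ik(position, orientation): joint angles nearest the present ones, or None.
- bot.read_state(): the state.
- bot.camera(name): name is "scene" or "top"; returns the picture (384x512x3 uint8, red, green, blue); there is no depth.
- bot.get_calibration(name): a dict with "fx", "fy", "cx", "cy" (pixels), "view" (4x4, takes a point from world to camera coordinates). Camera axes: x right, y up, looking along -z (the intrinsics and any distortion apply to the point x, -y, -z); pixel columns grow to the right and rows downward; lengths in mm; the calibration is good to about 2 mm. A picture is of the moment at which its call begins. get_calibration takes no time and is no camera call.
A pose or a line that the arm cannot do raises bot.Unreachable and nothing moves.
- bot.close_job(): hands the job in, once; it reports no verdict.
The state is a dict: "t": time; "joint_pos": joint angles; "qvel": joint speeds; "tau": joint torques, N m; "tcp_pos": TCP position; "eef_rot": TCP orientation; "contact_force": force on the tool from outside, world axes, zero at the start; "moment": the same for the moment, N m; "width": finger opening in mm.
Only numpy, scipy, OpenCV 4.12 (cv2) and the standard library are available. Lean on these libraries where they do the work, as an engineer would, in place of code of your own. Each camera call takes 0.05 s, during which the arm holds its last target. There are 200 camera calls.

## Working session

There is one attempt and no reset: what is moved stays moved. The work goes in short steps, each a Python script; the robot and the scene stay as the last script left them, time stands still between calls to the robot, and variables do not carry over. Pictures are saved under pics/ and viewed, about 8 in all and at most 12, crops included, and the job is handed in when it is done.

```bash
ls; mkdir -p pics; python3 - <<'E'
from plant import bot
import cv2,numpy as np
for n in("scene","top"):
    im=bot.camera(n); cv2.imwrite(f"pics/{n}0.png",im[:,:,::-1])
    c=bot.get_calibration(n); print(n,{k:(np.round(v,4).tolist() if k=="view" else v) for k,v in c.items()})
s=bot.read_state();print(s)
E
```

```text
pics
scene {'fx': 478.793074156037, 'fy': 478.793074156037, 'cx': 252.57567348374482, 'cy': 189.88886573750517, 'view': [[-0.8222, -0.5691, -0.0019, 438.9311], [0.323, -0.4694, 0.8218, -248.0579], [-0.4686, 0.6751, 0.5698, -1332.9919], [0.0, 0.0, 0.0, 1.0]]}
top {'fx': 491.25862200290453, 'fy': 491.25862200290453, 'cx': 253.1686949173009, 'cy': 194.75447620760903, 'view': [[-0.0103, -0.9999, -0.0081, 65.8516], [0.9953, -0.0111, 0.0963, -515.4824], [-0.0964, -0.007, 0.9953, -1585.3308], [0.0, 0.0, 0.0, 1.0]]}
{'t': 0.1, 'joint_pos': array([-8.62888055e-01,  3.59330809e-01,  1.11764993e-02, -2.99978176e-04,
       -1.22411147e+00, -2.88104966e-01]), 'qvel': array([ 0.00087665, -0.0024828 ,  0.0023708 ,  0.00035171, -0.00171043,
        0.00022427]), 'tau': array([-1.34716884e-03, -5.84165025e+01,  2.93749791e+01,  7.01562658e+00,
        1.02067858e-02, -7.19893751e-05]), 'tcp_pos': array([ 274.92052064, -616.00828989,  225.71919532]), 'eef_rot': array([-2.08313707e-01,  9.78061777e-01,  7.12850893e-04, -2.27063208e-04]), 'contact_force': array([ 0.31531275, -0.02001967,  0.91107217]), 'moment': array([0.00865937, 0.02769076, 0.01475764]), 'width': 87.48392243711166}
```

View pics/scene0.png

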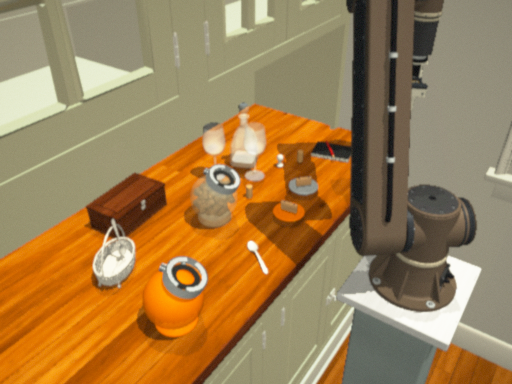

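View pics/top0.png

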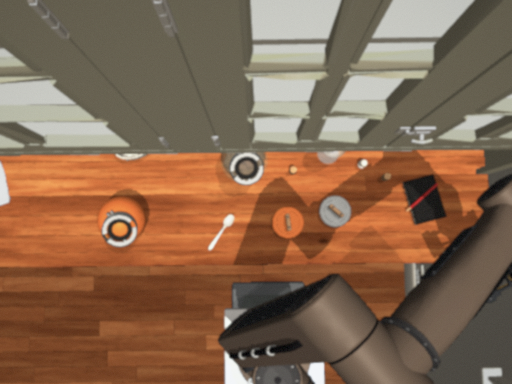

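Look-alikes: in the top view, the bare steel lid at (335,210) is the one meant, and the orange disc at (288,222) is not. The clear jar with collar at (246,168) is meant, and the orange jar at (120,225) is not. I'll confirm this in an enlarged crop.

```bash
cat > h.py <<'E'
import numpy as np,cv2
from plant import bot
from scipy.spatial.transform import Rotation as R
def proj(n,P):
    c=bot.get_calibration(n);V=np.array(c["view"]);p=np.atleast_2d(P)@V[:3,:3].T+V[:3,3]
    return np.c_[c["cx"]+c["fx"]*p[:,0]/-p[:,2],c["cy"]-c["fy"]*p[:,1]/-p[:,2]]
def ray(n,uv,z):
    c=bot.get_calibration(n);V=np.array(c["view"])
    d=V[:3,:3].T@np.array([(uv[0]-c["cx"])/c["fx"],-(uv[1]-c["cy"])/c["fy"],-1]);o=-V[:3,:3].T@V[:3,3]
    return o+d*(z-o[2])/d[2]
def crop(im,x,y,w,h,k): return cv2.resize(im[y:y+h,x:x+w],None,fx=k,fy=k,interpolation=cv2.INTER_CUBIC)
E
python3 - <<'E'
from h import *
t=cv2.imread("pics/top0.png");s=cv2.imread("pics/scene0.png")
a=crop(t,220,145,80,50,5);b=crop(t,300,185,80,50,5);c=crop(s,185,145,80,60,5);d=crop(s,265,140,80,60,5)
cv2.imwrite("pics/c1.png",np.vstack([np.hstack([a,b]),np.hstack([c,d])]))
print(ray("top",(335,210),22),ray("top",(335,208),55),ray("top",(246,168),190), ray("scene",(303,187),22))
E
```

```text
[ 463.39729024 -206.75991153   22.        ] [ 467.71081379 -201.67462974   55.        ] [579.91244204  79.52527904 190.        ] [ 456.63345734 -197.11658045   22.        ]
```

View pics/c1.png

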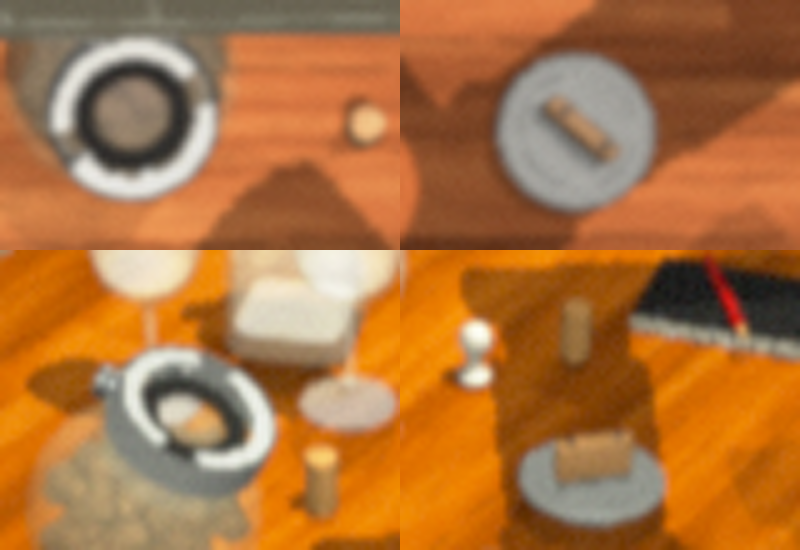

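The crop confirms both: the bare steel disc with a wooden bar (right), and the clear jar full of corks with a white collar (left). The collar's gaps show in the top view at about (234,174) and (258,163). Next I fit models to both images.

```bash
cat > fit.py <<'E'
from h import *
from scipy.optimize import differential_evolution as DE, minimize
I={n:cv2.imread(f"pics/{n}0.png").astype(float) for n in("top","scene")}
K=8
def soft(n,box,polys):
    x,y,w,h=box;m=np.zeros((h*K,w*K),np.float32)
    for P,v in polys:
        q=((proj(n,P)-[x,y]+.5)*K-.5)
        cv2.fillPoly(m,[np.round(q*16).astype(np.int32)],float(v),shift=4)
    return cv2.GaussianBlur(cv2.resize(m,(w,h),interpolation=cv2.INTER_AREA),(0,0),.6)
def ncc(a,b): 
    a=a-a.mean();b=b-b.mean();return (a*b).sum()/np.sqrt((a*a).sum()*(b*b).sum()+1e-9)
th=np.linspace(0,2*np.pi,60,endpoint=False);circ=np.c_[np.cos(th),np.sin(th),0*th]
def mouth(psi):
    L=np.array([-np.cos(psi),-np.sin(psi),0]);a=np.radians(25);Z=np.array([0,0,1.])
    z=np.cos(a)*Z+np.sin(a)*L;x=-L*np.cos(a)+Z*np.sin(a);return np.c_[x,np.cross(z,x),z]
def jarpolys(p):
    M=mouth(p[3]);c=p[:3];g=p[4]
    f=lambda q:c+q@M.T
    u=np.array([-np.sin(g),np.cos(g),0]);v=np.array([np.cos(g),np.sin(g),0])
    out=[(f(circ*51.5),1)]
    for s in(1,-1): out.append((f(np.array([s*u*36+v*10,s*u*53+v*10,s*u*53-v*10,s*u*36-v*10])),0))
    return out+[(f(circ*38),0)]
def lidpolys(p):
    c=np.array([p[0],p[1],0]);a=p[2];u=np.array([np.cos(a),np.sin(a),0]);v=np.array([-u[1],u[0],0])
    out=[(c+circ*51.5+[0,0,h],1) for h in(19,25)]
    B=np.array([c+s*28*u+t*6.5*v+[0,0,h] for s in(1,-1) for t in(1,-1) for h in(24,56)])
    return out,B
JB={"top":(222,147,48,44),"scene":(200,158,44,40)}
LB={"top":(312,190,46,42),"scene":(282,172,42,30)}
def cj(p,cams=("top","scene")):
    return -sum(ncc(soft(n,JB[n],jarpolys(p)),np.clip(I[n][JB[n][1]:JB[n][1]+JB[n][3],JB[n][0]:JB[n][0]+JB[n][2]].min(2),110,210)) for n in cams)
def lidmask(n,p):
    o,B=lidpolys(p);q=proj(n,B).astype(np.float32);x,y,w,h=LB[n]
    m=soft(n,LB[n],o);b=np.zeros((h*K,w*K),np.float32)
    hull=cv2.convexHull(((q-[x,y]+.5)*K).astype(np.float32));cv2.fillConvexPoly(b,np.round(hull).astype(np.int32),1.)
    return m*(1-cv2.GaussianBlur(cv2.resize(b,(w,h),interpolation=cv2.INTER_AREA),(0,0),.6))
def sat(n):
    x,y,w,h=LB[n];s=I[n][y:y+h,x:x+w];return -np.clip((s.max(2)-s.min(2))/(s.max(2)+1),0.1,.5)
def cl(p,cams=("top","scene")): return -sum(ncc(lidmask(n,p),sat(n)) for n in cams)
if __name__=="__main__":
    o=dict(seed=1,popsize=12,maxiter=60,tol=1e-6)
    bj=[(540,620),(40,120),(120,240),(-.8,.8),(-.35,.35)]
    r=DE(cj,bj,**o);print("jar",r.x.round(3),r.fun)
    r2=DE(cj,[(540,620),(40,120),(r.x[2]-.1,r.x[2]+.1),(r.x[3]-.01,r.x[3]+.01),(-.35,.35)],args=(("top",),),**o);print("jar top only",r2.x.round(3),r2.fun)
    bl=[(430,500),(-240,-170),(-1.6,1.6)]
    for cams in(("top","scene"),("top",),("scene",)):
        l=DE(cl,bl,args=(cams,),**o);print("lid",cams,l.x.round(3),l.fun)
    M=[]
    l=DE(cl,bl,**o)
    for n in I:
        im=I[n].astype(np.uint8);B=JB[n];B2=LB[n]
        a=crop(im,*B,8);m=soft(n,B,jarpolys(r.x));m=cv2.resize(m,None,fx=8,fy=8)
        b=crop(im,*B2,8);m2=cv2.resize(lidmask(n,l.x),None,fx=8,fy=8)
        for A,mm in((a,m),(b,m2)):
            cs,_=cv2.findContours((mm>.5).astype(np.uint8),cv2.RETR_LIST,cv2.CHAIN_APPROX_NONE);cv2.drawContours(A,cs,-1,(0,255,0),1)
        M.append(np.hstack([cv2.resize(a,(400,300)),cv2.resize(b,(400,300))]))
    cv2.imwrite("pics/fit.png",np.vstack(M))
E
time python3 fit.py
```

```text
Traceback (most recent call last):
  File "fit.py", line 44, in <module>
    r=DE(cj,bj,**o);print("jar",r.x.round(3),r.fun)
  File "fit.py", line 32, in cj
    return -sum(ncc(soft(n,JB[n],jarpolys(p)),np.clip(I[n][JB[n][1]:JB[n][1]+JB[n][3],JB[n][0]:JB[n][0]+JB[n][2]].min(2),110,210)) for n in cams)
            ~~~^^^^^^^^^^^^^^^^^^^^^^^^^^^^^^^^^^^^^^^^^^^^^^^^^^^^^^^^^^^^^^^^^^^^^^^^^^^^^^^^^^^^^^^^^^^^^^^^^^^^^^^^^^^^^^^^^^^^^^^^^^^^^^^^^^
  File "fit.py", line 32, in <genexpr>
    return -sum(ncc(soft(n,JB[n],jarpolys(p)),np.clip(I[n][JB[n][1]:JB[n][1]+JB[n][3],JB[n][0]:JB[n][0]+JB[n][2]].min(2),110,210)) for n in cams)
                    ~~~~^^^^^^^^^^^^^^^^^^^^^
  File "fit.py", line 8, in soft
    q=((proj(n,P)-[x,y]+.5)*K-.5)
        ~~~~^^^^^
  File "h.py", line 5, in proj
    c=bot.get_calibration(n);V=np.array(c["view"]);p=np.atleast_2d(P)@V[:3,:3].T+V[:3,3]
ValueError: time passes only in moves, steps and waits

real	0m2.319s
user	0m2.084s
sys	0m0.115s
```

```bash
sed -i 's/^def proj/CAL={n:bot.get_calibration(n) for n in("top","scene")}\ndef proj/; s/c=bot.get_calibration(n);V/c=CAL[n];V/' h.py
time timeout 500 python3 fit.py
```

```text
jar [5.83162e+02 7.93930e+01 1.68330e+02 3.65000e-01 5.00000e-02] -1.749116586829642
jar top only [5.82735e+02 7.90150e+01 1.68243e+02 3.74000e-01 4.20000e-02] -0.9387338170864538
lid ('top', 'scene') [ 461.643 -205.761    0.883] -1.9398688300521771
lid ('top',) [ 460.832 -205.459    0.86 ] -0.9796566830366095
lid ('scene',) [ 462.65  -206.845    0.912] -0.9657466225048247
real	0m17.257s
user	0m17.379s
sys	0m0.119s
```

View pics/fit.png

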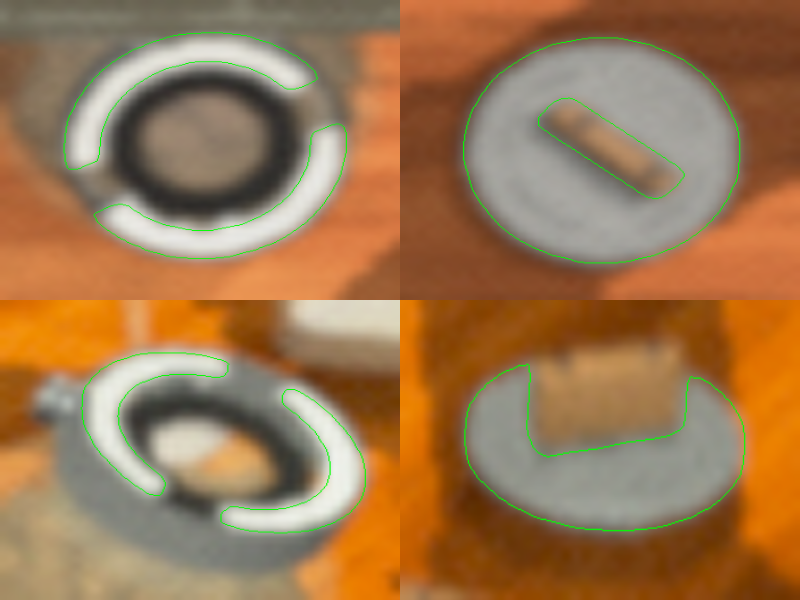

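The model contours match both images. I have the mouth at (583,79,168), lean yaw 0.365 and gap offset about 0.05, and the lid at (462,-206) with bar yaw about 0.87. Next I choose the wrist branch.

```bash
cat >> h.py <<'E'
PSI,G=0.367,0.047
C=np.array([583.,79.3,168.3]); LID=np.array([461.7,-206.0]); LY=0.872
def mouth(psi=PSI):
    L=np.array([-np.cos(psi),-np.sin(psi),0]);a=np.radians(25);Z=np.array([0,0,1.])
    z=np.cos(a)*Z+np.sin(a)*L;x=-L*np.cos(a)+Z*np.sin(a);return np.c_[x,np.cross(z,x),z]
M=mouth()
def tool(lx,lz):
    z=-lz;return R.from_matrix(np.c_[lx,np.cross(z,lx),z]).as_quat()
def qgrasp(s): return tool(s*np.array([np.cos(LY),np.sin(LY),0]),np.array([0,0,1.]))
def qmouth(s,turn=0):  # turn: clockwise seen from outside
    a=G-turn;return tool(s*(M@[-np.sin(a),np.cos(a),0]),M[:,2])
def pm(h): return C+M[:,2]*h   # TCP on the axis, h above collar plane
E
python3 - <<'E'
from h import *
for s in(1,-1):
    print("g",s,np.round(bot.solve_ik([*LID,28],qgrasp(s)),2), np.round(bot.solve_ik([*LID,300],qgrasp(s)),2))
    for h in (80,10):
      for t in(0,1.4):
        j=bot.solve_ik(pm(h),qmouth(s,t));print("m",s,h,t,None if j is None else np.round(j,2))
E
```

```text
g 1 [-0.03  0.31 -0.6   0.   -0.66  2.47] [-0.03  0.03 -0.23  0.   -1.3   2.47]
m 1 80 0 [ 0.52 -0.1  -0.62  0.11 -0.62  2.96]
m 1 80 1.4 [ 0.52 -0.1  -0.62  0.11 -0.62  1.56]
m 1 10 0 [ 0.5   0.03 -0.68  0.14 -0.44  2.94]
m 1 10 1.4 [ 0.5   0.03 -0.68  0.14 -0.44  1.54]
g -1 [-0.03  0.31 -0.6   0.   -0.66 -0.67] [-0.03  0.03 -0.23  0.   -1.3  -0.67]
m -1 80 0 [ 0.52 -0.1  -0.62  0.11 -0.62 -0.18]
m -1 80 1.4 [ 0.52 -0.1  -0.62  0.11 -0.62 -1.58]
m -1 10 0 [ 0.5   0.03 -0.68  0.14 -0.44 -0.2 ]
m -1 10 1.4 [ 0.5   0.03 -0.68  0.14 -0.44 -1.6 ]
```

```bash
python3 - <<'E'
from h import *
q=qgrasp(-1)
bot.move_ptp([*LID,130],q); bot.move_gripper(50)
bot.line_to([*LID,29],120); bot.pause(.2); s=bot.read_state(); print(s["t"],s["tcp_pos"],s["contact_force"])
bot.move_gripper(5,60); bot.pause(.2)
s=bot.read_state(); print(s["t"],s["tcp_pos"],s["width"],s["contact_force"],s["moment"])
bot.line_to([*LID,150],150); bot.pause(.2)
s=bot.read_state(); print(s["t"],s["tcp_pos"],s["width"],s["contact_force"],s["moment"])
for n in("scene","top"): cv2.imwrite(f"pics/{n}1.png",bot.camera(n)[:,:,::-1])
p=proj("top",[*LID,140])[0];r=proj("scene",[*LID,140])[0]
f=lambda n,p: crop(cv2.imread(f"pics/{n}1.png"),int(p[0])-45,int(p[1])-45,90,90,4)
cv2.imwrite("pics/g1.png",np.hstack([f("top",p),f("scene",r)]))
E
```

```text
3.8 [ 462.15349876 -206.02569589   29.67824049] [-0.14586101  0.00797387  0.73983749]
4.6917 [ 461.9511215  -206.03640414   29.05315372] 12.575292548963358 [ 1.47536143 -0.60491947 -0.13853876] [-0.21892445 -0.43251549  0.01486316]
5.85 [ 461.19197801 -205.95829011  149.07231416] 12.55517579640623 [ 0.22922739 -0.50048711 -2.81552117] [-0.01128809  0.02323029 -0.00079179]
```

View pics/g1.png

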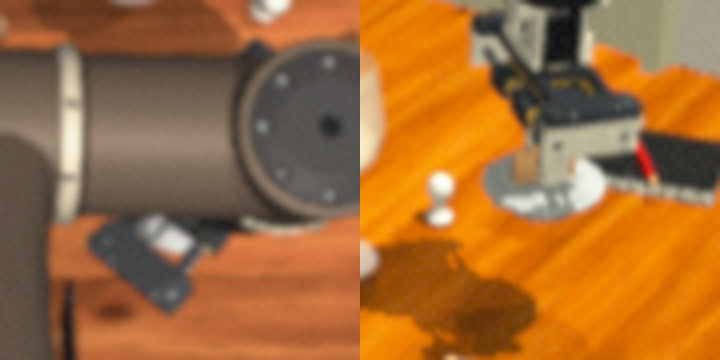

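The lid is in the gripper, level, and about 2 N shows at the wrist. Next I move it to just outside the mouth and check alignment.

```bash
python3 - <<'E'
from h import *
q=qmouth(-1)
bot.line_to([461.7,-206,270],250)
bot.move_ptp(pm(110),q); bot.line_to(pm(40),120); bot.pause(.3)
s=bot.read_state(); print(s["t"],s["tcp_pos"]-pm(40),s["eef_rot"],q,s["contact_force"],s["joint_pos"].round(3))
out=[]
for n in("scene","top"):
    im=bot.camera(n)[:,:,::-1].copy();cv2.imwrite(f"pics/{n}2.png",im)
    x,y=(proj(n,C)[0]-35).astype(int); a=crop(im,x,y,70,70,5)
    # expected disc outline at this height (underside TCP-29, disc top +25)
    th=np.linspace(0,2*np.pi,90); D=s["tcp_pos"]+(np.c_[51.5*np.cos(th),51.5*np.sin(th),0*th-4])@M.T
    D2=C+(np.c_[51.5*np.cos(th),51.5*np.sin(th),0*th])@M.T
    for d,c in((D,(0,255,0)),(D2,(255,0,255))):
        cv2.polylines(a,[np.round((proj(n,d)-[x,y]+.5)*5).astype(np.int32)],True,c,1)
    out.append(a)
cv2.imwrite("pics/g2.png",np.hstack(out))
E
```

```text
8.6833 [0.08392333 0.09282554 0.77771297] [ 0.81739849 -0.53361747  0.12700488 -0.17601665] [ 0.81749113 -0.53372478  0.12670811 -0.17547411] [ 0.85049766 -0.20269726 -1.9446869 ] [ 0.51  -0.029 -0.654  0.123 -0.515 -0.19 ]
```

View pics/g2.png

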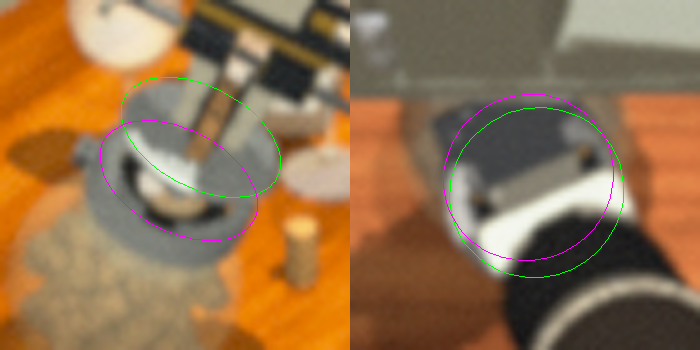

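The outlines for the disc (green) and collar (magenta) agree with the picture to about a pixel. Now I insert by feel.

```bash
python3 - <<'E'
from h import *
def st():
    s=bot.read_state();return s,(s["tcp_pos"]-C)@M,(s["contact_force"])@M,s["moment"]@M
bot.line_to(pm(29),60);bot.pause(.3)
s,_,f0,_=st();print("f0",f0.round(2))
h=28
while h>11.9:
    bot.line_to(pm(h),15); s,p,f,m=st(); f=f-f0
    print(h,round(s["t"],2),p.round(2),f.round(1),m.round(2))
    if h>18 and f[2]>8 or f[2]>25 or np.hypot(f[0],f[1])>12: print("stop");break
    h-=1
E
```

```text
f0 [-0.91 -0.99 -2.36]
28 9.67 [-0.05 -0.   27.98] [0.1 1.  0.1] [ 0.07  1.93 -0.02]
27 9.92 [-0.05 -0.03 26.94] [ 0.2  1.  -0.7] [0.03 1.93 0.  ]
26 10.17 [-8.000e-02 -2.000e-02  2.592e+01] [-0.6  1.1  1.1] [ 0.06  1.84 -0.04]
25 10.42 [-8.000e-02 -1.000e-02  2.492e+01] [-1.5  1.   1.3] [0.1  1.92 0.03]
24 10.67 [-0.04 -0.   23.93] [0.1 0.9 0.1] [ 0.04  1.92 -0.03]
23 10.92 [-7.000e-02 -2.000e-02  2.293e+01] [-0.1  0.8  0.6] [0.   1.97 0.02]
22 11.17 [-0.06 -0.   21.92] [-0.8  0.4  0.4] [0.   1.95 0.  ]
21 11.42 [-4.000e-02  1.000e-02  2.094e+01] [ 0.5  0.4 -0.5] [ 0.03  1.94 -0.01]
20 11.67 [-0.06  0.02 19.92] [ 0.6  1.3 -0.5] [ 0.03  1.94 -0.06]
19 11.92 [ 0.19 -0.   19.14] [-0.5  1.4  3.7] [ 0.14  2.04 -0.05]
18 12.17 [ 0.16 -0.03 18.1 ] [-0.8  0.3  3.1] [ 0.04  2.11 -0.01]
17 12.42 [ 0.18 -0.04 17.08] [-0.   1.7  4.6] [-0.09  2.03 -0.04]
16 12.67 [ 0.1  -0.07 16.06] [-1.2  0.2  6.8] [-0.29  2.02  0.01]
15 12.92 [ 0.14 -0.06 15.07] [-0.1  1.   7.5] [-0.54  2.06  0.02]
14 13.17 [ 0.13 -0.06 14.06] [-0.4 -1.5  8.2] [-0.81  2.04 -0.  ]
13 13.42 [ 0.12 -0.09 13.11] [-0.4  0.1  9.2] [-0.99  2.09 -0.01]
12 13.67 [ 0.14 -0.12 12.21] [-1.6 -1.   9.6] [-0.95  2.12 -0.03]
```

The lugs dropped through the gaps; the seal touched at h≈19 and the force has risen smoothly since. I'll press a little further and turn.

```bash
cat > turn.py <<'E'
from h import *
def st():
    s=bot.read_state();return s,(s["tcp_pos"]-C)@M,(s["contact_force"])@M-[-.9,-1,-2.4],s["moment"]@M
bot.line_to(pm(11.2),15);s,p,f,m=st();print(p.round(2),f.round(1),m.round(2))
j=np.array(bot.solve_ik(pm(11.2),qmouth(-1)));print(j.round(3),s["joint_pos"].round(3))
a=0
while a<1.5:
    a+=.1; k=j.copy();k[5]-=a; bot.move_joints(k); s,p,f,m=st()
    print(round(a,2),round(s["t"],2),s["joint_pos"][5].round(3)-j[5].round(3),p.round(2),f.round(1),m.round(2),round(s["width"],1))
    if np.linalg.norm(f)>40 or abs(m[2])>1.0: print("stop");break
E
python3 turn.py
```

```text
[ 0.19 -0.12 11.68] [-1.7 -0.2 14.1] [-0.66  2.56 -0.03]
[ 0.505  0.024 -0.677  0.137 -0.44  -0.202] [ 0.505  0.023 -0.677  0.137 -0.441 -0.202]
0.1 14.17 -0.10099999999999998 [ 1.15  0.13 11.78] [-0.2  1.1 12.4] [-0.4   1.88 -0.08] 12.6
0.2 14.42 -0.2 [ 0.2   0.3  11.74] [-2.4  3.9 16.4] [0.89 3.03 0.36] 12.6
0.3 14.67 -0.301 [-5.60e-01 -1.00e-02  1.12e+01] [-0.8  1.6  6.6] [-0.36  2.51 -0.17] 12.5
0.4 14.92 -0.39799999999999996 [-0.27  0.12 10.91] [-0.7  1.7  5.1] [-0.43  2.01 -0.43] 12.2
0.5 15.17 -0.49599999999999994 [-0.17  0.18 10.98] [-0.   1.7  3.1] [-0.11  2.07 -0.21] 12.6
0.6 15.42 -0.595 [-0.03  0.21 11.05] [-0.2  3.9  3.4] [ 0.41  2.03 -0.17] 12.4
0.7 15.67 -0.6950000000000001 [ 0.08  0.2  11.11] [-0.6  4.9  2.1] [ 0.74  1.98 -0.26] 12.7
0.8 15.92 -0.7949999999999999 [ 0.24  0.19 11.23] [-0.3  6.3  4.1] [ 1.02  1.96 -0.13] 12.5
0.9 16.17 -0.8960000000000001 [ 0.4   0.19 11.31] [0.7 5.8 6.1] [ 1.15  1.91 -0.1 ] 12.4
1.0 16.42 -0.9970000000000001 [ 0.64  0.13 11.4 ] [0.4 6.5 5.4] [ 1.1   1.51 -0.23] 12.6
1.1 16.67 -1.095 [ 0.87  0.06 11.48] [2.4 4.9 6.1] [ 0.95  1.06 -0.2 ] 12.7
1.2 16.92 -1.196 [ 0.97 -0.08 11.7 ] [1.  3.7 7.7] [ 0.83  1.18 -0.06] 12.8
1.3 17.17 -1.296 [ 1.22 -0.24 11.95] [ 1.8  2.9 10. ] [ 0.58  1.12 -0.02] 13.0
1.4 17.42 -1.3960000000000001 [ 1.44 -0.43 12.02] [ 2.6  1.7 10.1] [-0.33  0.85  0.14] 12.8
1.5 17.67 -1.494 [ 1.53 -1.06 12.14] [ 3.5 -4.3  7.9] [-2.53  0.51  1.25] 13.0
stop
```

The stop is felt at about 1.45 rad, consistent with 82°. I'll ease back a little, let the lid spring up, release, and retreat.

```bash
cat > rel.py <<'E'
from h import *
def st(l):
    s=bot.read_state();p=(s["tcp_pos"]-C)@M;f=s["contact_force"]@M-[-.9,-1,-2.4];m=s["moment"]@M
    print(l,round(s["t"],2),p.round(2),f.round(1),m.round(2),round(s["width"],1))
q=qmouth(-1,1.37)
k=np.array(bot.solve_ik(pm(11.2),q));bot.move_joints(k);st("eased")
for h in(12.5,13.5,14.5,15.2): bot.line_to(pm(h),12,ori=q);st(h)
k=np.array(bot.solve_ik(pm(15.2),q));k[5]+=.1;bot.move_joints(k);st("tug ccw")
k[5]-=.1;bot.move_joints(k);st("back")
bot.move_gripper(13.5,3);bot.pause(.2);st("loose")
bot.move_gripper(40);st("open")
bot.line_to(pm(75),80);bot.line_to(pm(150),150)
bot.move_ptp([450,-250,330],qgrasp(-1));bot.pause(.3);st("away")
out=[]
th=np.linspace(0,2*np.pi,90)
for n in("scene","top"):
    im=bot.camera(n)[:,:,::-1].copy();cv2.imwrite(f"pics/{n}3.png",im)
    x,y=(proj(n,C)[0]-[40,35]).astype(int); a=crop(im,x,y,80,70,5)
    D=C+(np.c_[51.5*np.cos(th),51.5*np.sin(th),0*th+11.5])@M.T
    cv2.polylines(a,[np.round((proj(n,D)-[x,y]+.5)*5).astype(np.int32)],True,(0,255,0),1);out.append(a)
cv2.imwrite("pics/g3.png",np.hstack(out))
E
python3 rel.py
```

```text
eased 17.92 [ 0.84 -0.83 11.99] [ 1.  -0.3 10.9] [-1.01  1.15  0.02] 12.6
12.5 18.18 [ 0.84 -0.74 13.25] [ 2.  -1.   9.9] [-1.07  1.1   0.04] 12.6
13.5 18.43 [ 0.82 -0.71 14.18] [ 1.4 -1.7  7.7] [-0.99  0.99  0.04] 12.6
14.5 18.68 [ 0.65 -0.45 14.8 ] [ 3.8 -2.8  5.4] [-1.55  0.45  0.04] 12.9
15.2 18.93 [ 0.48 -0.25 15.  ] [ 5.5 -4.8 -0.7] [-2.43 -0.42  0.07] 12.5
tug ccw 19.18 [-0.96 -0.04 14.86] [0.7 0.9 3.1] [-0.59  1.56  0.15] 12.4
back 19.43 [-0.66  0.05 14.92] [ 1.3 -0.4  1.1] [-0.59  1.45 -0.  ] 12.6
loose 19.84 [-0.63  0.16 14.94] [-1.   3.8  1.5] [1.19 2.19 0.06] 13.4
open 20.52 [ 0.04 -0.04 15.23] [1.  1.2 2.6] [0.01 1.43 0.01] 39.4
away 23.57 [-150.81 -259.08  248.94] [0.2 0.6 2.3] [-0.02  0.07 -0.04] 40.1
```

View pics/g3.png

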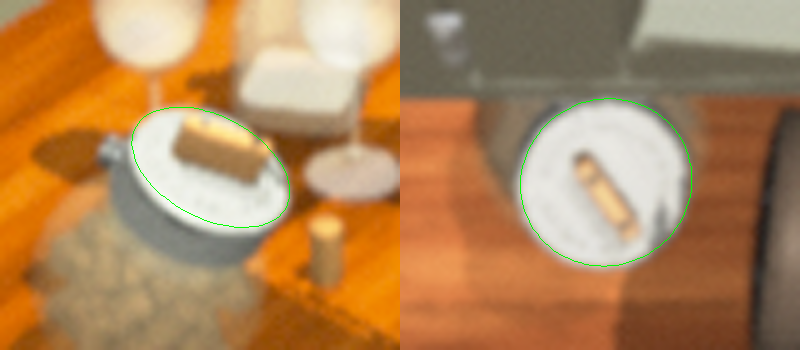

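```bash
cat > chk.py <<'E'
import fit; from fit import *; import h as H
import sys
for n in I: fit.I[n]=cv2.imread(f"pics/{n}{sys.argv[1]}.png").astype(float)
BX={"top":(222,147,48,46),"scene":(196,152,52,46)}
def mask(n,p):
    dx,dy,z,a,tx,ty=p;T=H.M@R.from_rotvec([tx,ty,0]).as_matrix()
    f=lambda q:H.C+H.M@np.array([dx,dy,z])+q@T.T
    m=soft(n,BX[n],[(f(circ*51.5+[0,0,-0]),1)])
    u=np.array([-np.sin(a),np.cos(a),0]);v=np.array([np.cos(a),np.sin(a),0])
    B=np.array([s*28*u+t*6.5*v+[0,0,h] for s in(1,-1) for t in(1,-1) for h in(0,31)])
    hl=cv2.convexHull(proj(n,f(B)).astype(np.float32))[:,0]
    x,y,w,h=BX[n];b=np.zeros((h*K,w*K),np.float32);cv2.fillConvexPoly(b,np.round((hl-[x,y]+.5)*K).astype(np.int32),1.)
    b=cv2.GaussianBlur(cv2.resize(b,(w,h),interpolation=cv2.INTER_AREA),(0,0),.6)
    return m*(1-b)
def cost(p,cams):
    p=np.r_[p,np.zeros(6-len(p))]
    return -sum(ncc(mask(n,p),np.clip(I[n][BX[n][1]:BX[n][1]+BX[n][3],BX[n][0]:BX[n][0]+BX[n][2]].min(2),110,210)) for n in cams)
o=dict(seed=1,popsize=12,maxiter=60,tol=1e-6)
b=[(-8,8),(-8,8),(0,25),(-2,-.2)]
for cams in(("top","scene"),):
    r=DE(cost,b,args=(cams,),**o);print(cams,r.x.round(3),r.fun)
    r=DE(cost,b+[(-.2,.2)]*2,args=(cams,),**o);print("tilt",r.x.round(3),r.fun)
for z in(8.5,11.5,14.5):
    r=DE(lambda p:cost([*p[:2],z,p[2]],("top","scene")),[b[0],b[1],b[3]],**o);print(z,r.x.round(3),r.fun)
E
python3 chk.py 3
```

```text
('top', 'scene') [-1.135  2.913  8.995 -1.33 ] -1.7596151245540717
tilt [-0.964  2.756  9.818 -1.319 -0.027 -0.025] -1.7654267647096535
8.5 [-0.828  2.561 -1.333] -1.7579619012928513
11.5 [-0.667  3.679 -1.322] -1.750281152550368
14.5 [-0.386  4.793 -1.356] -1.7094952775964116
```

The image fit gives the angle (1.33 rad from level), but it can't separate sprung up (11.5 mm) from short of the notches (8.5 mm). So I test by touch: tap the bar top for its height, then twist back gently.

```bash
cat > test.py <<'E'
from h import *
def st(l):
    s=bot.read_state();p=(s["tcp_pos"]-C)@M;f=s["contact_force"]@M-[-.9,-1,-.0];m=s["moment"]@M
    print(l,round(s["t"],2),s["joint_pos"][5].round(3),p.round(2),f.round(1),m.round(2),round(s["width"],1));return f,m
q=qmouth(-1,1.37)
bot.move_ptp(pm(100),q);bot.move_gripper(0,20);bot.line_to(pm(46),80);bot.pause(.2);f0,_=st("ref")
h=45
while h>37:
    bot.line_to(pm(h),15);f,m=st(h)
    if f[2]-f0[2]>3.5:break
    h-=.7
bot.line_to(pm(60),60);bot.move_gripper(40);bot.line_to(pm(15.5),80);bot.move_gripper(10,15);st("grip")
j=np.array(bot.solve_ik(pm(15.5),q))
for a in(.1,.2,.25,.3,.35):
    k=j.copy();k[5]+=a;bot.move_joints(k);f,m=st(a)
    if abs(m[2])>.7:break
E
python3 test.py
```

```text
ref 26.77 -1.558 [4.100e-01 4.000e-02 4.655e+01] [-0.   1.  -0.5] [-0.    1.42 -0.03] 0.5
45 27.02 -1.559 [ 1.000e-02 -2.000e-02  4.509e+01] [ 0.8  1.2 -0. ] [ 0.07  1.42 -0.04] 0.1
44.3 27.27 -1.559 [-4.000e-02  1.000e-02  4.425e+01] [1.  1.6 0.3] [ 0.06  1.46 -0.05] 0.3
43.599999999999994 27.52 -1.559 [-5.000e-02 -2.000e-02  4.354e+01] [ 0.9  1.2 -0.3] [0.02 1.4  0.01] 0.5
42.89999999999999 27.77 -1.559 [-0.05  0.   42.83] [ 1.   1.4 -0.3] [ 0.07  1.45 -0.01] 0.5
42.19999999999999 28.02 -1.56 [ 5.000e-02 -4.000e-02  4.236e+01] [-0.6  1.4  3.6] [0.16 1.77 0.01] 0.6
grip 30.61 -1.57 [ 0.25  0.03 15.78] [0.1 1.6 3.6] [0.3  1.63 0.01] 13.0
0.1 30.86 -1.473 [-0.18 -0.16 15.64] [-1.5  0.8  4.6] [-0.18  2.08 -0.08] 13.1
0.2 31.11 -1.374 [-0.15 -0.48 15.64] [ 0.2 -3.2  4.9] [-1.71  1.82 -0.27] 13.0
0.25 31.36 -1.324 [-0.05 -0.6  15.69] [ 0.9 -4.2  5.1] [-2.28  1.77 -0.4 ] 13.7
0.3 31.61 -1.274 [-0.18 -0.71 15.7 ] [-0.7 -5.5  5.1] [-2.49  1.8  -0.43] 14.7
0.35 31.86 -1.224 [-0.37 -0.75 15.67] [-0.7 -4.9  4.8] [-2.44  1.93 -0.55] 15.6
```

The bar top is at 42.4 mm (42.5 expected when locked). When twisted back, the lid held and the jaws were forced open, so it is locked. I'll return the wrist, release, retreat and check again.

```bash
python3 - <<'E'
from h import *
q=qmouth(-1,1.3)
bot.move_joints(bot.solve_ik(pm(15.5),q));s=bot.read_state();print(s["width"],(s["moment"]@M).round(2))
bot.move_gripper(40);bot.line_to(pm(75),80)
bot.move_gripper(0,20);bot.line_to(pm(45),80);bot.pause(.2);f0=(bot.read_state()["contact_force"]@M)[2]
h=44.
while h>37:
    bot.line_to(pm(h),15);s=bot.read_state();df=(s["contact_force"]@M)[2]-f0
    if df>2.5:print("tap",((s["tcp_pos"]-C)@M).round(2),df);break
    h-=.5
bot.line_to(pm(120),120);bot.move_ptp([450,-250,330],qgrasp(-1));bot.pause(.5)
for n in("scene","top"): cv2.imwrite(f"pics/{n}4.png",bot.camera(n)[:,:,::-1])
print(bot.read_state()["t"])
a=cv2.imread("pics/scene4.png");cv2.imwrite("pics/end.png",crop(a,180,90,170,150,4))
E
python3 chk.py 4
```

```text
13.084831940373316 [-0.51  1.01 -0.06]
tap [ 0.07 -0.05 42.14] 2.6683798957885267
39.25
('top', 'scene') [-0.501  2.307  9.078 -1.275] -1.7631187929068148
tilt [-0.374  2.132  9.646 -1.281 -0.033 -0.025] -1.7702120911312889
8.5 [-0.712  1.898 -1.289] -1.7614879968310402
11.5 [-0.144  3.04  -1.28 ] -1.7536566866711412
14.5 [ 0.157  4.421 -1.274] -1.7121173240372265
```

View pics/end.png

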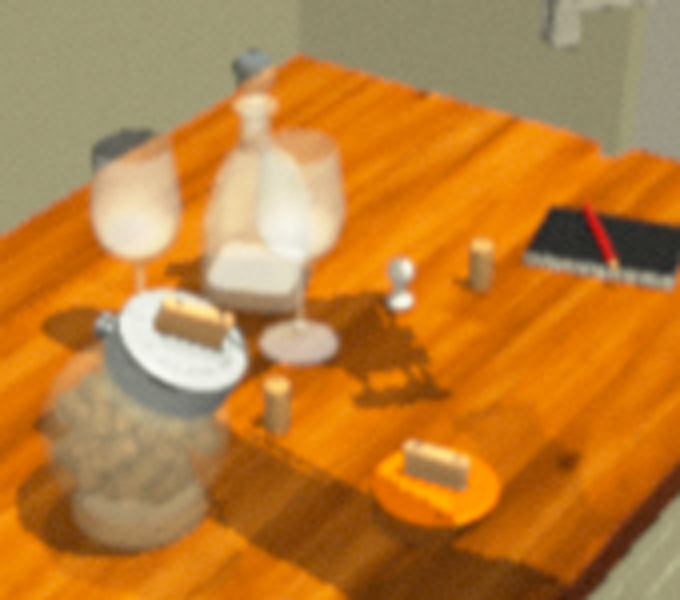

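The lid is seated in the collar, and the corks and bottle stopper are standing where they were.

```bash
python3 -c "
from plant import bot
bot.close_job()"
```

```text
the job is handed in; nothing more can be done
```

The lid is closed and locked, and I handed the job in with the robot clear, about 39 s into the 58 s limit. There is no verdict from the system, so this rests on my own checks.

I picked up the bare steel lid by its bar and lowered it along the tilted mouth axis. Both lugs dropped through the gaps, and the seal touched where expected. I pressed it in with about 16 N at most and turned it clockwise until I felt the stop. Then I eased back, released the lid and retreated.

**Checks that passed:**
- **Height:** two taps put the bar top 42.4 mm and 42.1 mm out from the collar plane. Locked should read 42.5 mm, so `lid_grip` is about 28.3 mm out.
- **Lock:** a gentle twist back was resisted by the lid, and the jaws were forced open instead.
- **Angle:** the image fit puts the bar about 1.28 rad from level, roughly 76° past the gaps.
- **Surroundings:** both corks and the bottle stopper are still standing where they were.

**Check that disagreed:** the image fit put the disc at 9.1–9.8 mm, against 11.5 mm when locked and 8.5 mm when short of the notches. It also showed the lid 2–3 mm off the axis sideways and about 0.04 rad tilted. The fit barely distinguishes those two heights, so I trusted the taps and the twist.

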